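# Restock the laundry dosing station

## Task

Restock the dosing station on the laundry counter: put every spent cartridge standing in its lanes into the grey crate, then stand every fresh cartridge from the counter upright and fully down in a lane of its own. Once all are loaded press the hold-down lever until its detent holds it down, and turn the load counter's knob (the near one) back anticlockwise to its zero stop, whichever first; last of all turn the run knob (the far one) clockwise until it clicks past its detent. Leave the jug, the jar and the brush alone.

Things in the scene. Friction and masses are not known exactly. Their poses are not given: they have to be found in the camera images.
- station: fixed white dosing station, 200 x 370 x 48 mm (x, y, z); origin under its centre on the counter, x away from the robot, y to the left (yaw varies). In the middle three open lanes side by side along y; a 30 mm high deck on the left carries two knobs, one on the right the lever; a 48 mm high housing closes the back (x 55 to 100 mm)
- lane0 (a point): centre of the floor of the right-hand lane, 12 mm above the counter. Each lane is 94 mm (station x) by 62 mm (station y) inside, pitch 65 mm, its walls 3 to 4 mm thick and 24 mm high above the floor; a cartridge stands in it upright, its long side along station x, either way round
- lane1 (a point): centre of the floor of the middle lane, as lane0
- lane2 (a point): centre of the floor of the left-hand lane, as lane0
- crate: fixed grey open crate, 240 x 170 x 50 mm outside, walls and floor 5 mm; origin under its centre, long side along its own x
- hold_lever (a joint): sprung lever, rad: 0 = up, 0.40 rad above level; grows as pressed; end stop 0.50. Hinge along station y, at station (60, -143, 55) mm; the arm points to the robot. A detent resists from 0.14 (6 to 10 N on the pad, pressed straight down), snaps over past 0.35, then holds it down by itself at about 0.50 against its spring; 2 N upward on the pad would free it
- lever_pad (a point): centre of the top face of the lever's pad, a plate 44 x 40 x 8 mm 108 mm from the hinge; about 100 mm above the counter with the lever up, 50 mm with it held down; it moves with the lever
- run_knob (a joint): far knob, rad, clockwise from above is positive: starts free between 0 and 0.2 (0: the marked end of its bar points along station -x, to the robot). Clockwise it meets a detent from 0.30 (about 0.14 N m), snaps over at 0.65, is past it at 1.0; end stop 1.3. Let go before 0.65 it springs back; after that it stays past
- run_knob_grip (a point): on the run knob's axis 61 mm above the counter, 30 mm above the deck; the knob's upright bar, 64 mm long, 15 mm thick, 34 mm tall, its top at 75 mm above the counter, lies along this point's own x and stands on a round foot 52 mm across and 10 mm high
- count_knob (a joint): load counter's reset knob, the near one of the two, rad, clockwise from above is positive: 0 = the zero stop, where the marked end of its bar points to the robot along station -x at a tick on the deck; starts between 0.9 and 2.2, stays where it is left (friction 0.03 N m)
- count_knob_grip (a point): on the count knob's axis, 61 mm above the counter; the bar is as the run knob's but 46 mm long, along this point's own x
- spent0: white plastic block 84 x 52 x 42 mm (own x, y, z) with an upright grey grip fin on top, 40 x 16 x 32 mm, so the whole is 74 mm high; origin at the centre of the underside, z up through the grip; the same turned half round; a spent cartridge, 60 to 130 g, standing in one of the lanes at the start; two or three are there
- spent1: white plastic block 84 x 52 x 42 mm (own x, y, z) with an upright grey grip fin on top, 40 x 16 x 32 mm, so the whole is 74 mm high; origin at the centre of the underside, z up through the grip; the same turned half round; a spent cartridge, 60 to 130 g, standing in one of the lanes at the start; two or three are there
- spent2: white plastic block 84 x 52 x 42 mm (own x, y, z) with an upright grey grip fin on top, 40 x 16 x 32 mm, so the whole is 74 mm high; origin at the centre of the underside, z up through the grip; the same turned half round; a spent cartridge, 60 to 130 g, standing in one of the lanes at the start; two or three are there
- fresh0: white plastic block 84 x 52 x 42 mm (own x, y, z) with an upright grey grip fin on top, 40 x 16 x 32 mm, so the whole is 74 mm high; origin at the centre of the underside, z up through the grip; the same turned half round; a fresh cartridge, 170 to 340 g, standing on the counter to the left of the station at the start; two or three are there
- fresh1: white plastic block 84 x 52 x 42 mm (own x, y, z) with an upright grey grip fin on top, 40 x 16 x 32 mm, so the whole is 74 mm high; origin at the centre of the underside, z up through the grip; the same turned half round; a fresh cartridge, 170 to 340 g, standing on the counter to the left of the station at the start; two or three are there
- fresh2: white plastic block 84 x 52 x 42 mm (own x, y, z) with an upright grey grip fin on top, 40 x 16 x 32 mm, so the whole is 74 mm high; origin at the centre of the underside, z up through the grip; the same turned half round; a fresh cartridge, 170 to 340 g, standing on the counter to the left of the station at the start; two or three are there
- jug: bystander: orange detergent jug, 75 x 120 x 190 mm, behind the station; origin at its underside
- jar: bystander: white jar, 72 mm across, 110 mm high, behind the station on the left; origin at its underside
- brush: bystander: wooden laundry brush, 40 x 140 x 38 mm, lying on the counter in front of the station; origin at its underside
Things that resemble listed ones, but are neither listed nor needed, are in the scene too. What is shaped like the spent0 but blue or red is not meant.

How it is judged (in metres and radians):
On the way, in this order (a step that is already met when the one before it is completed fails the run):
1. every spent cartridge is in the crate (x of spent0 in the frame of crate between -0.115 and 0.115 m and y of spent0 in the frame of crate between -0.08 and 0.08 m and z of each of spent0, spent1, spent2 in the frame of crate below 0.045 m and x of spent1 in the frame of crate between -0.115 and 0.115 m and y of spent1 in the frame of crate between -0.08 and 0.08 m and x of spent2 in the frame of crate between -0.115 and 0.115 m and y of spent2 in the frame of crate between -0.08 and 0.08 m), for 0.2 s.
2. every fresh cartridge stands fully down in a lane (x of fresh0 in the frame of station between -0.012 and 0.012 m and y of fresh0 in the frame of station between -0.08 and 0.08 m and z of each of fresh0, fresh1, fresh2 in the frame of station below 0.018 m and angle between each of fresh0, fresh1, fresh2's own z axis and vertical below 0.12 rad and x of fresh1 in the frame of station between -0.012 and 0.012 m and y of fresh1 in the frame of station between -0.08 and 0.08 m and x of fresh2 in the frame of station between -0.012 and 0.012 m and y of fresh2 in the frame of station between -0.08 and 0.08 m), for 0.2 s.
3. the lever is held down and the counter is at its zero stop (value of joint hold_lever above 0.42 rad and value of joint count_knob below 0.08 rad), for 0.2 s.
4. the run knob has clicked past its detent (value of joint run_knob above 0.85 rad), for 0.2 s.
At the end, for the whole second after the job is handed in: every spent cartridge lies inside the crate; every fresh one stands upright (within 0.12 rad) on a lane's floor (within 6 mm); the lever stays down (beyond 0.42 rad), the counter is within 0.08 rad of zero, the run knob is past its detent (beyond 0.85 rad); all at rest (all of step 1 and all of step 2 and all of step 3 and value of joint run_knob above 0.85 rad and linear speed of each of spent0, spent1, spent2, fresh0, fresh1, fresh2 below 0.03 m/s); the robot touches nothing.
It fails at once if the jug is shifted by more than 40 mm or tipped (distance of jug from where it was at the start of the episode above 0.04 m or angle between jug's own z axis and vertical above 0.5 rad).
It fails at once if the jar is shifted by more than 40 mm or tipped (distance of jar from where it was at the start of the episode above 0.04 m or angle between jar's own z axis and vertical above 0.5 rad).
It fails at once if the brush is shifted by more than 40 mm or tipped (distance of brush from where it was at the start of the episode above 0.04 m or angle between brush's own z axis and vertical above 0.5 rad).
Of spent0, spent1, spent2 only 2 to 3 are there at a start; the rules pass over those that are not, and their reading is None.
Of fresh0, fresh1, fresh2 only 2 to 3 are there at a start; the rules pass over those that are not, and their reading is None.
At some moment in a run one of fresh0, fresh1, fresh2 may be knocked a few centimetres aside while the robot is not near it.
Once in a run the grip may slacken for a moment while it holds something.
It also fails if it takes over 210 s, if anything falls off the work surface, if the arm or the gripper's body presses on something with over 40 N, if the wrist force passes 120 N, or if a joint passes its speed limit or range.

## Robot

A 6-joint arm with a two-finger parallel gripper is mounted at the origin on the work surface. World frame = base frame: x ahead of the robot, y to its left, z up, the work surface at z = 0. Lengths are in mm, angles in degrees, forces in N, time in s.
With the tool pointing down it reaches from about 350 to 850 mm from the base axis. Payload 8.1 kg.
Tool frame: the origin (TCP) lies on the centre line of the jaws, within the pads' length; the fingertips stand 19 mm ahead of it and the grasp point (between the pads) is the TCP (r.tip_reach is the z of the fingertips in the tool frame, in mm); z points along the fingers, y is the line along which they close (so a half turn about z gives the same grasp; the last joint's range is limited). The gripper opens to 85 mm and grips with 20 to 120 N. Pads are 22 mm wide; open, the fingers measure 114 mm over their backs; the gripper's body (76 mm by 85 mm) begins 54 mm behind the grasp point. The pads swing forward as they close: fully open they stand 13 mm farther back than shut.
Start: joints at [70.107, 7.471, 85.268, -0, 87.261, -4.893], TCP at [155.27, 579.566, 250.292] pointing down, gripper open.
Joint ranges: [-169.43, 169.43], [-51.17, 129.36], [1.28, 143.12], [-76.62, 256.62], [0, 156.53], [-152.29, 152.29]. Speed limits (degrees/s): [136.94, 136.94, 159.86, 180, 180, 180].

## Interface

Orientations are given as [roll, pitch, yaw] about the fixed x, y, z axes, in that order (R = Rz(yaw) Ry(pitch) Rx(roll)).
In Python, from bench import r gives the robot as it stands. The module is installed in compiled form; this text tells all that it offers.
- The arm moves only by the shell command python3 -m handwheel 'ROWS' [FORCE]. ROWS is JSON, a list of rows, each a list of 7 numbers: the shift along the tool's x, y, z in m, then the turn, a rotation vector about the tool's x, y, z in degrees, then the finger opening in m, from 0 to 0.0854. In form: [[tx, ty, tz, ax, ay, az, claw], ...]. A call has 1 to 8 rows; each row shifts and turns the commanded pose from where the row before left it, along the tool's axes as they then stand; what a row does not reach is not made up. A row lasts 1/12 s, in which the tool goes at most 41.7 mm and 7.16 degrees, less where a joint would pass 70% of its speed; a pose out of reach is approached as far as the arm can. A call with a gripper value outside its range is refused whole. The fingers move at their own pace and stop on an object; FORCE is the grip in N (left out, the last holds). Time passes only in rows, so rows that do not move let the fingers close. It gives the time, the measured TCP pose, the force, the opening and the grip force at its end, in the units of the state.
- r.sense(): the state, without advancing time (a new reading comes with each control period).
- r.snapshot(name): name is "side" or "top" or "wrist"; returns (picture, depth): 400x640x3 uint8, blue, green, red; 400x640 float32, mm along the optical axis (not along the pixel's ray), 0 where there is no reading.
- r.calibration(name): a dict with "vfov" (degrees; the focal length in pixels is half the picture's height over the tangent of half this angle, whatever the lens; pixels are square), "cx", "cy" (the principal point, pixels), "rvec" (rotation vector, rad) and "tvec" (3), from world to camera coordinates, as OpenCV has them; the wrist camera has in their place "tool_from_camera" (4x4, takes a point from camera to tool coordinates, whose origin is the TCP and whose axes are the flange's). Camera axes: x right, y down, z forward; pixel columns grow to the right and rows downward; lengths in mm; the calibration is good to about 2 mm. A picture is of the moment at which its call begins: read the wrist's pose just before it. calibration takes no time and is no camera call.
- r.hand_in(): hands the job in; it is judged then, once.
The state is a dict: "time": time; "joint_pos": joint angles; "qd": joint speeds; "joint_efforts": joint torques, N m; "tool_pos": TCP position; "tcp_rot": TCP orientation; "ft_force": force on the tool from outside, world axes, zero at the start; "wrist_torque": the same for the moment, N m; "finger_gap": finger opening in mm; "grip_force": force on a finger pad.
Only numpy, scipy, OpenCV 4.12 (cv2) and the standard library are available. Lean on these libraries where they do the work, as an engineer would, in place of code of your own. Each camera call takes 0.05 s, during which the arm holds its last target. There are 200 camera calls.

## Working session

There is one attempt and no reset: what is moved stays moved. The work goes in short steps, Python scripts to look and compute and a shell command to move; the robot and the scene stay as the last step left them, time stands still between calls to the robot, and variables do not carry over. Pictures are saved under pics/ and viewed, at most 14 in all, crops included, and the job is handed in when it is done.

```bash
mkdir -p pics; python3 - <<'E'
from bench import r
import cv2,numpy as np
s=r.sense(); print(s)
for n in ["side","top","wrist"]:
    c=r.calibration(n); print(n,c)
    p,d=r.snapshot(n); cv2.imwrite(f"pics/{n}0.png",p); np.savez(f"pics/{n}0.npz",p=p,d=d)
E
```

```text
{'time': 0.0, 'joint_pos': array([ 7.01083808e+01,  7.51592554e+00,  8.53299005e+01, -2.11317937e-03,
        8.72627069e+01, -4.89495497e+00]), 'qd': array([ 0.05673012,  0.02659296,  0.02901239, -0.00887728, -0.04782672,
        0.01709796]), 'joint_efforts': array([ 3.00566289e-04, -5.69411659e+01, -5.00550449e+01, -1.42643812e-04,
        1.46374493e-02, -1.74936469e-05]), 'tool_pos': array([155.08746632, 579.06395751, 249.22993861]), 'tcp_rot': array([-1.79891683e+02, -7.15814997e-03,  1.65003432e+02]), 'ft_force': array([0.07051946, 0.63418114, 0.56489329]), 'wrist_torque': array([0.00860037, 0.01729799, 0.01338451]), 'grip_force': 0.0, 'finger_gap': 85.46506249259929}
side {'vfov': 52.501121023813084, 'cx': 317.36291672144927, 'cy': 195.72442287783136, 'rvec': array([ 2.12045219, -0.82775569,  0.38096047]), 'tvec': array([-466.73917572,  332.03412443,  961.66531886])}
top {'vfov': 47.19348380000375, 'cx': 319.447403236937, 'cy': 200.6159194716897, 'rvec': array([ 2.14420234, -2.18649798,  0.10660937]), 'tvec': array([  -5.6522722 ,  624.28345644, 1502.58484972])}
wrist {'vfov': 71.63099999462206, 'cx': 313.2355427651688, 'cy': 194.98900936492618, 'tool_from_camera': array([[-3.63902958e-04, -9.50634518e-01, -3.10312553e-01,
         7.96472859e+01],
       [ 9.99999336e-01, -6.85234839e-04,  9.26501918e-04,
        -8.31605060e-01],
       [-1.09340168e-03, -3.10312009e-01,  9.50634136e-01,
        -1.22795563e+02],
       [ 0.00000000e+00,  0.00000000e+00,  0.00000000e+00,
         1.00000000e+00]])}
```

View pics/top0.png

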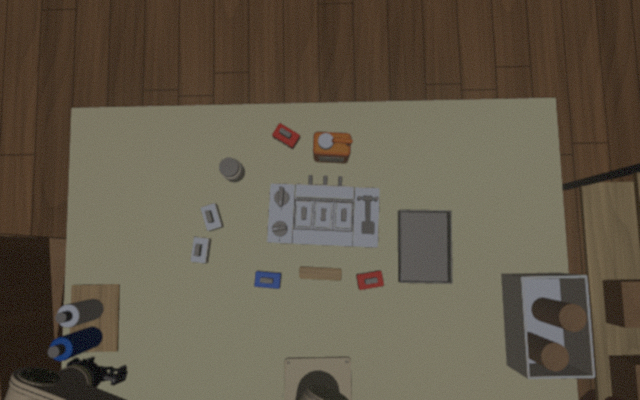

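View pics/side0.png

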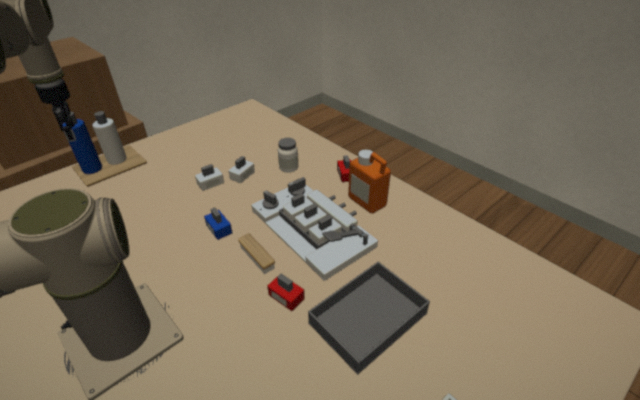

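Top view: station about (324,215), with spent cartridges in the lanes at (304,213), (323,213) and (344,213). White fresh cartridges are at (211,216) and (201,250). The decoys are blue (267,280), red (370,280) and red (287,135). The crate is at (425,246). The side view agrees with this.

```bash
cat > h.py <<'E'
import numpy as np, cv2
from scipy.spatial.transform import Rotation as R
from bench import r
def T_tool(s):
    T=np.eye(4); T[:3,:3]=R.from_euler('xyz',s['tcp_rot'],degrees=True).as_matrix(); T[:3,3]=s['tool_pos']; return T
def cam(name,s=None):
    c=r.calibration(name); f=200/np.tan(np.radians(c['vfov']/2))
    K=np.array([[f,0,c['cx']],[0,f,c['cy']],[0,0,1]])
    if name=='wrist': W=T_tool(s)@c['tool_from_camera']   # world from cam
    else:
        M=np.eye(4); M[:3,:3]=cv2.Rodrigues(c['rvec'])[0]; M[:3,3]=c['tvec']; W=np.linalg.inv(M)
    return K,W
def on_plane(px,z,K,W):
    px=np.atleast_2d(np.asarray(px,float)); d=np.c_[px,np.ones(len(px))]@np.linalg.inv(K).T@W[:3,:3].T
    o=W[:3,3]; return o+d*((z-o[2])/d[:,2])[:,None]
def proj(P,K,W):
    P=np.atleast_2d(P); M=np.linalg.inv(W); c=P@M[:3,:3].T+M[:3,3]; q=c@K.T; return q[:,:2]/q[:,2:]
def cloud(d,K,W):
    v,u=np.mgrid[:400,:640]; p=np.stack([u,v,np.ones_like(u)],-1)@np.linalg.inv(K).T*d[...,None]
    return p@W[:3,:3].T+W[:3,3]
def shot(name,tag):
    s=r.sense(); p,d=r.snapshot(name); K,W=cam(name,s); cv2.imwrite(f'pics/{tag}.png',p)
    np.savez(f'pics/{tag}.npz',p=p,d=d,K=K,W=W); return p,d,K,W
def plan(x,y,z,yaw,frm=None):
    """shift in tool axes at current yaw (mm), then turn about tool z (deg); row count needed"""
    s=r.sense(); T=T_tool(s); d=T[:3,:3].T@(np.array([x,y,z])-T[:3,3])
    y0=s['tcp_rot'][2]; a=-((yaw-y0+90)%180-90)   # tool z is down
    print('at',np.round(s['tool_pos'],1),np.round(s['tcp_rot'],2),'t',round(s['time'],1))
    print('tool shift mm',np.round(d,1),'rows',np.ceil(np.linalg.norm(d)/41).astype(int),'turn az',round(a,2),'rows',int(np.ceil(abs(a)/7.1)))
E
python3 - <<'E'
from h import *
z=np.load('pics/top0.npz');p,d=z['p'],z['d'];K,W=cam('top')
P=cloud(d,K,W)
hsv=cv2.cvtColor(p,cv2.COLOR_BGR2HSV)
m=((hsv[...,1]<45)&(hsv[...,2]>90)).astype(np.uint8)
m[:, :150]=0;m[:,460:]=0;m[320:]=0;m[:100]=0
cs,_=cv2.findContours(m,0,2)
for c in cs:
    if cv2.contourArea(c)<60: continue
    rc=cv2.minAreaRect(c);b=cv2.boxPoints(rc)
    zz=P[...,2][int(rc[0][1]),int(rc[0][0])]
    h=30 if cv2.contourArea(c)>1500 else 42
    q=on_plane(b,h,K,W); print('px',np.round(rc[0]),cv2.contourArea(c),'depth z',round(zz),'ctr',np.round(q.mean(0)),'sides',np.round([np.linalg.norm(q[1]-q[0]),np.linalg.norm(q[2]-q[1])]),np.round(q[:,:2]).tolist())
for u,v in [(304,213),(323,213),(344,213),(210,217),(199,250),(425,246),(368,230),(281,197),(279,229),(425,212)]: print((u,v),np.round(P[v,u]), p[v,u])
big=cv2.resize(p[120:300,180:460],None,fx=2.8,fy=2.8,interpolation=cv2.INTER_CUBIC)
cv2.imwrite('pics/topcrop.png',cv2.convertScaleAbs(big,alpha=1.5))
E
```

```text
px [359. 295.] 80.0 depth z 0 ctr [ 313. -140.   42.] sides [47. 87.] [[296.0, -94.0], [342.0, -101.0], [329.0, -187.0], [283.0, -179.0]]
px [436. 267.] 62.0 depth z 3 ctr [ 398. -397.   42.] sides [139. 135.] [[337.0, -320.0], [475.0, -340.0], [458.0, -474.0], [321.0, -452.0]]
px [439. 250.] 70.5 depth z 2 ctr [ 451. -409.   42.] sides [41. 66.] [[483.0, -388.0], [485.0, -429.0], [419.0, -429.0], [418.0, -389.0]]
px [200. 245.] 430.5 depth z 73 ctr [485. 381.  42.] sides [146.  98.] [[443.0, 458.0], [573.0, 391.0], [527.0, 304.0], [398.0, 371.0]]
px [252. 239.] 98.0 depth z 1 ctr [499. 208.  42.] sides [92. 62.] [[525.0, 257.0], [533.0, 165.0], [472.0, 159.0], [464.0, 250.0]]
px [424. 246.] 2164.5 depth z 5 ctr [ 467. -360.   30.] sides [150. 218.] [[577.0, -290.0], [574.0, -440.0], [357.0, -430.0], [359.0, -282.0]]
px [211. 219.] 433.5 depth z 74 ctr [569. 345.  42.] sides [ 74. 114.] [[605.0, 403.0], [636.0, 336.0], [533.0, 286.0], [502.0, 353.0]]
px [443. 224.] 85.0 depth z 4 ctr [ 538. -424.   42.] sides [107. 150.] [[598.0, -356.0], [624.0, -459.0], [478.0, -492.0], [452.0, -39
[... 253 characters left out ...]
30.0, -423.0], [298.0, -393.0]]
px [230. 169.] 129.5 depth z 109 ctr [736. 282.  42.] sides [78. 88.] [[781.0, 321.0], [779.0, 243.0], [691.0, 244.0], [693.0, 321.0]]
px [325. 140.] 159.0 depth z 177 ctr [827. -41.  42.] sides [47. 52.] [[853.0, -17.0], [852.0, -65.0], [801.0, -64.0], [802.0, -16.0]]
(304, 213) [579.  33.  86.] [88 94 95]
(323, 213) [578. -29.  84.] [90 90 92]
(344, 213) [577. -97.  85.] [90 91 95]
(210, 217) [573. 339.  76.] [81 84 86]
(199, 250) [467. 376.  66.] [56 63 65]
(425, 246) [ 466. -370.    9.] [87 91 93]
(368, 230) [ 520. -170.  108.] [74 77 79]
(281, 197) [634. 107.  78.] [84 84 86]
(279, 229) [530. 115.  77.] [77 78 79]
(425, 212) [ 581. -375.    9.] [71 72 71]
```

View pics/topcrop.png

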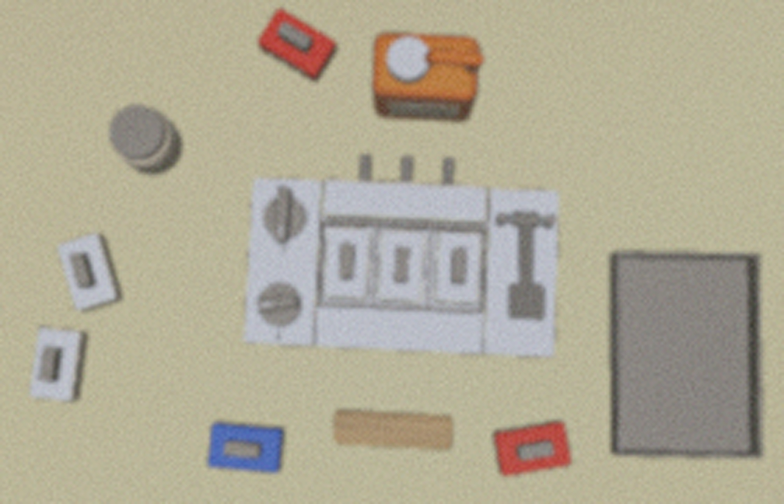

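Crop: three spent cartridges stand in the lanes, fins at crop (347,262), (402,265) and (459,266). The two white fresh ones are at (88,272) and (58,364). The blue and red look-alikes are excluded. The count knob's bar lies roughly along y at (279,303), and the run knob's bar along x at (285,213). Next I move over the station for a closer wrist view.

```bash
python3 -c "
from h import *
plan(560,0,330,177.8)"
```

```text
at [155.1 579.2 249.5] [-1.7992e+02 -1.0000e-02  1.6500e+02] t 0.1
tool shift mm [-541.  -454.8  -79.9] rows 18 turn az -12.8 rows 2
```

```bash
H="python3 -m handwheel"
$H '[[-0.027,-0.0227,-0.004,0,0,0,0.085],[-0.027,-0.0227,-0.004,0,0,0,0.085],[-0.027,-0.0227,-0.004,0,0,0,0.085],[-0.027,-0.0227,-0.004,0,0,0,0.085],[-0.027,-0.0227,-0.004,0,0,0,0.085],[-0.027,-0.0227,-0.004,0,0,0,0.085],[-0.027,-0.0227,-0.004,0,0,0,0.085]]' >/dev/null
$H '[[-0.027,-0.0227,-0.004,0,0,0,0.05],[-0.027,-0.0227,-0.004,0,0,0,0.05],[-0.027,-0.0227,-0.004,0,0,0,0.05],[-0.027,-0.0227,-0.004,0,0,0,0.05],[-0.027,-0.0227,-0.004,0,0,0,0.05],[-0.027,-0.0227,-0.004,0,0,0,0.05],[-0.027,-0.0227,-0.004,0,0,0,0.05]]' >/dev/null
$H '[[-0.027,-0.0227,-0.004,0,0,0,0.05],[-0.027,-0.0227,-0.004,0,0,0,0.05],[-0.027,-0.0227,-0.004,0,0,0,0.05],[-0.027,-0.0227,-0.004,0,0,0,0.05],[-0.027,-0.0227,-0.004,0,0,0,0.05],[-0.027,-0.0227,-0.004,0,0,0,0.05]]'
$H '[[0,0,0,0,0,-6.4,0.05],[0,0,0,0,0,-6.4,0.05],[0,0,0,0,0,0,0.05],[0,0,0,0,0,0,0.05]]'
python3 -c "
from h import *
plan(560,0,330,177.8)
p,d,K,W=shot('wrist','w1')
cv2.imwrite('pics/w1b.png',cv2.convertScaleAbs(p,alpha=1.4))
"
```

```text
time: 1.82
tool_pos: [560.0, -0.4, 330.2]
tcp_rot: [180.0, -0.0, 165.0]
ft_force: [0.4, 0.6, 0.1]
finger_gap: 49.8
grip_force: 0.0
time: 2.15
tool_pos: [559.2, 1.2, 329.9]
tcp_rot: [180.0, -0.0, 177.6]
ft_force: [-0.4, -0.0, 0.7]
finger_gap: 50.1
grip_force: 0.0
at [559.2   1.2 329.9] [ 1.8000e+02 -4.0000e-02  1.7759e+02] t 2.1
tool shift mm [-0.8 -1.2 -0.1] rows 1 turn az -0.21 rows 1
```

View pics/w1b.png

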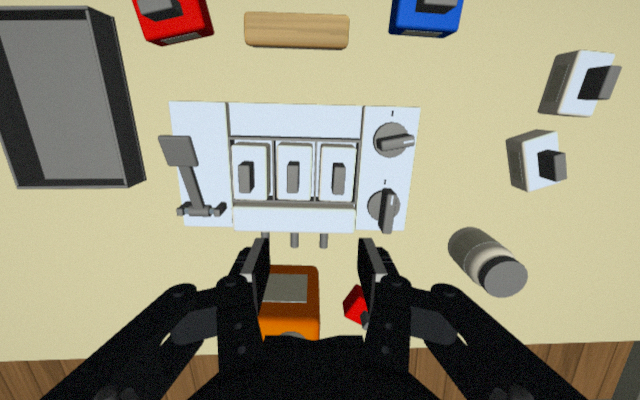

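Wrist view: image top faces the robot. The spent fins are at (246,178), (292,178) and (338,180), the count knob at (391,140) and the run knob at (384,207). The lever pad is at (179,150), and the fresh ones are at (578,82) and (540,160). Next I measure from this view.

```bash
cat >> h.py <<'E'
def comps(P,zlo,zhi,box,amin=30):
    """connected components of a height band inside px box; world min-area rects"""
    m=((P[...,2]>zlo)&(P[...,2]<zhi)).astype(np.uint8); k=np.zeros_like(m); u0,v0,u1,v1=box; k[v0:v1,u0:u1]=1; m*=k
    m=cv2.morphologyEx(m,cv2.MORPH_OPEN,np.ones((2,2),np.uint8))
    n,l,st,_=cv2.connectedComponentsWithStats(m)
    for i in range(1,n):
        if st[i,4]<amin: continue
        q=P[l==i]; rc=cv2.minAreaRect(q[:,:2].astype(np.float32)); (w,h),a=rc[1],rc[2]
        if w<h: w,h,a=h,w,a+90
        px=np.argwhere(l==i).mean(0)[::-1]
        print('px',np.round(px),'n',st[i,4],'ctr',np.round(rc[0],1),'z',round(np.median(q[:,2]),1),'L,W',round(w),round(h),'long ang',round((a+90)%180-90,1))
E
python3 - <<'E'
from h import *
z=np.load('pics/w1.npz');p,d,K,W=z['p'],z['d'],z['K'],z['W']; P=cloud(d,K,W)
print('fins');comps(P,79,95,(225,140,365,210))
print('fresh fins');comps(P,60,82,(500,40,640,200))
print('fresh whole');comps(P,30,82,(500,40,640,200))
print('knobs');comps(P,64,82,(365,110,425,235))
print('lever');comps(P,78,115,(150,125,215,230))
print('crate');comps(P,25,60,(0,0,150,200))
g=cv2.cvtColor(p,cv2.COLOR_BGR2HSV); m=((g[...,1]<40)&(g[...,2]>125)).astype(np.uint8); m[:90]=0;m[240:]=0;m[:,:155]=0;m[:,430:]=0
m=cv2.morphologyEx(m,cv2.MORPH_CLOSE,np.ones((9,9),np.uint8))
c=max(cv2.findContours(m,0,2)[0],key=cv2.contourArea); h=cv2.convexHull(c)
a=cv2.approxPolyDP(h,5,True)[:,0]; print(a.tolist())
for u in a: print(u,np.round(on_plane(u,30,K,W)[0],1),np.round(on_plane(u,48,K,W)[0],1))
# z-band of deck/housing
comps(P,25,52,(150,90,430,240),200)
E
```

```text
fins
px [245. 179.] n 349 ctr [533.7 -61.6] z 84.7 L,W 167 33 long ang -39.2
px [293. 179.] n 336 ctr [541.8 -20. ] z 84.7 L,W 132 20 long ang -12.4
px [340. 180.] n 329 ctr [543.7  30.1] z 84.8 L,W 136 26 long ang 11.5
fresh fins
px [606.  82.] n 705 ctr [475.8 237. ] z 72.4 L,W 466 45 long ang -88.0
px [558. 166.] n 513 ctr [546.4 216.3] z 72.5 L,W 445 43 long ang 76.0
fresh whole
px [587.  83.] n 3108 ctr [461.3 236.8] z 41.7 L,W 464 90 long ang 87.1
px [542. 162.] n 2301 ctr [521.6 227.3] z 41.6 L,W 444 101 long ang 66.5
knobs
px [398. 143.] n 405 ctr [522.   76.8] z 73.8 L,W 166 34 long ang 71.3
px [389. 213.] n 464 ctr [584.6  85.6] z 73.7 L,W 262 48 long ang 27.4
lever
px [181. 156.] n 1261 ctr [ 513.2 -123.1] z 100.5 L,W 252 72 long ang -59.2
crate
px [143.  22.] n 278 ctr [ 411.  -107.6] z 40.6 L,W 258 41 long ang 67.4
px [ 70. 106.] n 5611 ctr [ 476.3 -250. ] z 38.9 L,W 507 254 long ang 88.5
[[168, 101], [420, 107], [403, 230], [185, 226]]
[168 101] [ 465.6 -205.1   30. ] [ 466.2 -196.2   48. ]
[420 107] [489.3 159.2  30. ] [488.9 152.6  48. ]
[403 230] [685.2 145.9  30. ] [676.4 139.8  48. ]
[185 226] [ 662.3 -217.1   30. ] [ 654.5 -207.7   48. ]
px [300. 175.] n 16053 ctr [594.6 -29.3] z 29.6 L,W 392 236 long ang 86.1
px [184. 191.] n 247 ctr [ 587.4 -196.5] z 29.2 L,W 72 34 long ang -3.7
```

```bash
cat >> h.py <<'E'
def tops(P,K,W,z,box,amin=30,tol=5):
    """flat tops at height z: pixel contours cast on that plane"""
    m=(abs(P[...,2]-z)<tol).astype(np.uint8); k=np.zeros_like(m); u0,v0,u1,v1=box; k[v0:v1,u0:u1]=1; m*=k
    m=cv2.morphologyEx(m,cv2.MORPH_OPEN,np.ones((3,3),np.uint8)); out=[]
    for c in cv2.findContours(m,0,2)[0]:
        if cv2.contourArea(c)<amin: continue
        q=on_plane(c[:,0],z,K,W)[:,:2].astype(np.float32); rc=cv2.minAreaRect(q); (w,h),a=rc[1],rc[2]
        if w<h: w,h,a=h,w,a+90
        a=(a+90)%180-90; out.append((*rc[0],a,w,h))
        print('px',np.round(c[:,0].mean(0)),'ctr',np.round(rc[0],1),'L,W',round(w),round(h),'long ang',round(a,1))
    return out
E
python3 - <<'E'
from h import *
z=np.load('pics/w1.npz');p,d,K,W=z['p'],z['d'],z['K'],z['W']; P=cloud(d,K,W)
for n,zz,b in [('fins',86,(225,140,365,210)),('fresh fins',74,(500,40,640,200)),('fresh tops',42,(500,40,640,200)),('knobs',75,(365,110,425,235)),('lever',100,(150,125,215,230)),('spent tops',54,(225,130,365,210)),('crate floor',5,(0,0,150,200)),('decks',30,(150,90,430,240))]:
    print(n); tops(P,K,W,zz,b,30)
E
```

```text
fins
px [340. 178.] ctr [578.5  34.9] L,W 39 16 long ang -4.4
px [294. 182.] ctr [573.7 -28.1] L,W 40 15 long ang -4.1
px [244. 177.] ctr [570.9 -94. ] L,W 40 16 long ang -4.1
fresh fins
px [559. 165.] ctr [575.6 342.8] L,W 40 18 long ang 15.4
px [609.  82.] ctr [467.8 379.3] L,W 40 19 long ang -7.8
fresh tops
px [539. 163.] ctr [575.3 342.2] L,W 84 52 long ang 16.0
px [580.  84.] ctr [467.8 378.8] L,W 83 54 long ang -7.8
knobs
px [389. 213.] ctr [635.  108.4] L,W 62 15 long ang -4.9
px [398. 142.] ctr [532.6 115.5] L,W 45 15 long ang -81.6
lever
px [179. 155.] ctr [ 534.6 -168.7] L,W 41 21 long ang -88.6
spent tops
px [339. 171.] ctr [578.4  34.9] L,W 83 51 long ang -4.9
px [295. 167.] ctr [573.6 -27.9] L,W 83 51 long ang -4.7
px [251. 167.] ctr [570.7 -93.8] L,W 83 51 long ang -4.3
crate floor
px [ 65. 107.] ctr [ 463.8 -381.2] L,W 232 136 long ang -2.0
px [127.  96.] ctr [ 467.3 -278.3] L,W 236 7 long ang -2.0
decks
px [325. 236.] ctr [690.6  12.6] L,W 12 11 long ang 87.5
px [294. 236.] ctr [687.6 -36.2] L,W 13 12 long ang -3.4
px [264. 235.] ctr [683.5 -86.4] L,W 12 9 long ang 87.5
px [182. 185.] ctr [ 593.2 -207. ] L,W 55 14 long ang -3.7
px [385. 167.] ctr [583.9 110. ] L,W 198 88 long ang -3.8
px [209. 167.] ctr [ 565.3 -168.4] L,W 198 87 long ang -3.8
```

```bash
cat >> h.py <<'E'
ST=np.array([574.6,-29.2]); SY=-3.8
def st(x,y): a=np.radians(SY); return ST+[x*np.cos(a)-y*np.sin(a), x*np.sin(a)+y*np.cos(a)]
def legs(pts,yaw=None):
    """consecutive shifts in tool axes (mm) with rows needed, tool kept at one yaw (first turn to it)"""
    s=r.sense(); y0=s['tcp_rot'][2]
    print('at',np.round(s['tool_pos'],1),np.round(s['tcp_rot'],2),'gap',round(s['finger_gap'],1),'grip',round(s['grip_force'],1),'t',round(s['time'],1))
    if yaw is not None: print('turn az',round(-((yaw-y0+90)%180-90),2)); y0=y0+((yaw-y0+90)%180-90)
    M=R.from_euler('xyz',[180,0,y0],degrees=True).as_matrix(); c=s['tool_pos']
    for q in pts:
        d=M.T@(np.array(q)-c); c=np.array(q); print(np.round(q,1),'->',np.round(d,1),'n',int(np.ceil(np.linalg.norm(d)/41)))
E
python3 - <<'E'
from h import *
c=np.array([466,-362])
a=[570.8,-93.9]; b=c+[-57,-40]; m=[573.6,-28]; b2=c+[-57,40]; l=[578.4,34.9];b3=c+[57,0]
legs([[*a,150],[*a,78],[*a,200],[*b,200],[*b,76],[*b,200],[*m,200],[*m,78],[*m,200],[*b2,200],[*b2,76],[*b2,200],[*l,200],[*l,78],[*l,200],[*b3,200],[*b3,76],[*b3,200]],176.2)
E
```

```text
at [559.2   1.5 330. ] [ 1.8000e+02 -3.0000e-02  1.7759e+02] gap 49.6 grip 0.0 t 2.2
turn az 1.39
[570.8 -93.9 150. ] -> [-17.9 -94.4 180. ] n 5
[570.8 -93.9  78. ] -> [ 0. -0. 72.] n 2
[570.8 -93.9 200. ] -> [   0.    0. -122.] n 3
[ 409 -402  200] -> [ 141.  -318.1   -0. ] n 9
[ 409 -402   76] -> [  0.  -0. 124.] n 4
[ 409 -402  200] -> [   0.    0. -124.] n 4
[573.6 -28.  200. ] -> [-139.5  384.1    0. ] n 10
[573.6 -28.   78. ] -> [  0.  -0. 122.] n 3
[573.6 -28.  200. ] -> [   0.    0. -122.] n 3
[ 409 -322  200] -> [ 144.8 -304.3   -0. ] n 9
[ 409 -322   76] -> [  0.  -0. 124.] n 4
[ 409 -322  200] -> [   0.    0. -124.] n 4
[578.4  34.9 200. ] -> [-145.4  367.3    0. ] n 10
[578.4  34.9  78. ] -> [  0.  -0. 122.] n 3
[578.4  34.9 200. ] -> [   0.    0. -122.] n 3
[ 523 -362  200] -> [  29.  -399.7   -0. ] n 10
[ 523 -362   76] -> [  0.  -0. 124.] n 4
[ 523 -362  200] -> [   0.    0. -124.] n 4
```

```bash
H="python3 -m handwheel"
$H '[[0,0,0,0,0,1.4,0.05],[0,0,0,0,0,0,0.05]]' 30 >/dev/null
$H '[[-0.003,-0.0157,0.03,0,0,0,0.05],[-0.003,-0.0157,0.03,0,0,0,0.05],[-0.003,-0.0157,0.03,0,0,0,0.05],[-0.003,-0.0157,0.03,0,0,0,0.05],[-0.003,-0.0157,0.03,0,0,0,0.05],[-0.003,-0.0157,0.03,0,0,0,0.05],[0,0,0,0,0,0,0.05],[0,0,0,0,0,0,0.05]]'
python3 -c "
from h import *
legs([[570.8,-93.9,78]],176.2)"
```

```text
time: 3.03
tool_pos: [569.8, -93.7, 148.3]
tcp_rot: [179.9, -0.3, 176.3]
ft_force: [0.4, 0.4, 0.4]
finger_gap: 50.3
grip_force: 0.0
at [569.8 -93.7 148.3] [179.94  -0.26 176.27] gap 50.3 grip 0.0 t 3.0
turn az 0.07
[570.8 -93.9  78. ] -> [-1.  -0.1 70.3] n 2
```

```bash
H="python3 -m handwheel"
$H '[[-0.001,0,0.018,0,0,0,0.05],[0,0,0.018,0,0,0,0.05],[0,0,0.018,0,0,0,0.05],[0,0,0.016,0,0,0,0.05],[0,0,0,0,0,0,0.05]]' 40
$H '[[0,0,0,0,0,0,0.0],[0,0,0,0,0,0,0.0],[0,0,0,0,0,0,0.0],[0,0,0,0,0,0,0.0],[0,0,0,0,0,0,0.0],[0,0,0,0,0,0,0.0]]' 40
$H '[[0,0,-0.015,0,0,0,0],[0,0,-0.02,0,0,0,0],[0,0,-0.03,0,0,0,0],[0,0,-0.03,0,0,0,0],[0,0,-0.027,0,0,0,0],[0,0,0,0,0,0,0]]'
```

```text
time: 3.45
tool_pos: [571.7, -92.6, 79.3]
tcp_rot: [180.0, -0.1, 176.4]
ft_force: [-1.5, 0.6, -1.0]
finger_gap: 49.8
grip_force: 0.0
time: 3.95
tool_pos: [574.1, -94.2, 82.8]
tcp_rot: [-180.0, 0.2, 176.4]
ft_force: [-0.4, 0.7, 7.6]
finger_gap: 15.1
grip_force: 45.9
time: 4.45
tool_pos: [575.8, -94.8, 210.4]
tcp_rot: [-179.9, 0.6, 176.4]
ft_force: [1.0, 0.2, -0.3]
finger_gap: 15.4
grip_force: 44.9
```

```bash
H="python3 -m handwheel"
$H '[[0.0145,-0.0318,0,0,0,0,0],[0.0145,-0.0318,0,0,0,0,0],[0.0145,-0.0318,0,0,0,0,0],[0.0145,-0.0318,0,0,0,0,0],[0.0145,-0.0318,0,0,0,0,0]]'
$H '[[0.0145,-0.0318,0,0,0,0,0],[0.0145,-0.0318,0,0,0,0,0],[0.0145,-0.0318,0,0,0,0,0],[0.0145,-0.0318,0,0,0,0,0],[0.0145,-0.0318,0,0,0,0,0],[0,0,0,0,0,0,0],[0,0,0,0,0,0,0]]'
$H '[[0,0,0.036,0,0,0,0],[0,0,0.036,0,0,0,0],[0,0,0.036,0,0,0,0],[0,0,0.012,0,0,0,0],[0,0,0,0,0,0,0],[0,0,0,0,0,0,0]]'
```

```text
time: 4.87
tool_pos: [489.2, -249.2, 202.5]
tcp_rot: [-180.0, 0.0, 176.4]
ft_force: [-0.3, -0.3, -1.8]
finger_gap: 15.1
grip_force: 44.8
time: 5.45
tool_pos: [406.5, -403.7, 202.3]
tcp_rot: [-180.0, -0.0, 176.2]
ft_force: [0.9, 1.2, -0.9]
finger_gap: 15.4
grip_force: 44.8
time: 5.95
tool_pos: [408.3, -401.6, 82.9]
tcp_rot: [180.0, -0.0, 176.4]
ft_force: [-0.9, 0.6, -1.8]
finger_gap: 15.1
grip_force: 45.2
```

```bash
H="python3 -m handwheel"
$H '[[0,0,0.005,0,0,0,0],[0,0,0,0,0,0,0],[0,0,0,0,0,0,0.05],[0,0,0,0,0,0,0.05],[0,0,0,0,0,0,0.05],[0,0,0,0,0,0,0.05]]'
$H '[[0,0,-0.03,0,0,0,0.05],[0,0,-0.03,0,0,0,0.05],[0,0,-0.03,0,0,0,0.05],[0,0,-0.03,0,0,0,0.05],[-0.014,0.0384,0,0,0,0,0.05],[-0.014,0.0384,0,0,0,0,0.05],[-0.014,0.0384,0,0,0,0,0.05],[-0.014,0.0384,0,0,0,0,0.05]]'
$H '[[-0.014,0.0384,0,0,0,0,0.05],[-0.014,0.0384,0,0,0,0,0.05],[-0.014,0.0384,0,0,0,0,0.05],[-0.014,0.0384,0,0,0,0,0.05],[-0.014,0.0384,0,0,0,0,0.05],[-0.014,0.0384,0,0,0,0,0.05],[0,0,0,0,0,0,0.05],[0,0,0,0,0,0,0.05]]'
python3 -c "
from h import *
legs([[573.6,-28,84]],176.2)"
```

```text
time: 6.45
tool_pos: [408.0, -402.6, 78.0]
tcp_rot: [-180.0, 0.0, 176.4]
ft_force: [-0.2, 0.5, -0.4]
finger_gap: 50.2
grip_force: 0.0
time: 7.12
tool_pos: [473.7, -251.2, 197.9]
tcp_rot: [-180.0, 0.1, 176.3]
ft_force: [0.8, -0.8, 0.2]
finger_gap: 49.8
grip_force: 0.0
time: 7.78
tool_pos: [572.1, -25.4, 197.4]
tcp_rot: [180.0, 0.0, 176.6]
ft_force: [-0.8, -0.3, -0.8]
finger_gap: 50.0
grip_force: 0.0
at [572.1 -25.4 197.4] [179.99   0.   176.63] gap 50.0 grip 0.0 t 7.8
turn az 0.43
[573.6 -28.   84. ] -> [ -1.7  -2.5 113.4] n 3
```

```bash
H="python3 -m handwheel"
$H '[[-0.001,-0.002,0.03,0,0,0,0.05],[0,0,0.03,0,0,0,0.05],[0,0,0.03,0,0,0,0.05],[0,0,0.024,0,0,0,0.05],[0,0,0,0,0,0,0.05]]' 40
$H '[[0,0,0,0,0,0,0],[0,0,0,0,0,0,0],[0,0,0,0,0,0,0],[0,0,0,0,0,0,0],[0,0,0,0,0,0,0]]' 40
$H '[[0,0,-0.015,0,0,0,0],[0,0,-0.02,0,0,0,0],[0,0,-0.03,0,0,0,0],[0,0,-0.03,0,0,0,0],[0,0,-0.025,0,0,0,0],[0,0,0,0,0,0,0]]'
$H '[[0.0145,-0.0304,0,0,0,0,0],[0.0145,-0.0304,0,0,0,0,0],[0.0145,-0.0304,0,0,0,0,0],[0.0145,-0.0304,0,0,0,0,0],[0.0145,-0.0304,0,0,0,0,0]]'
$H '[[0.0145,-0.0304,0,0,0,0,0],[0.0145,-0.0304,0,0,0,0,0],[0.0145,-0.0304,0,0,0,0,0],[0.0145,-0.0304,0,0,0,0,0],[0.0145,-0.0304,0,0,0,0,0],[0,0,0,0,0,0,0],[0,0,0,0,0,0,0]]'
```

```text
time: 8.2
tool_pos: [567.8, -30.7, 77.3]
tcp_rot: [180.0, -0.6, 176.3]
ft_force: [-1.8, -0.8, -1.2]
finger_gap: 49.9
grip_force: 0.0
time: 8.62
tool_pos: [574.0, -30.1, 85.7]
tcp_rot: [-180.0, 0.2, 176.4]
ft_force: [-1.5, 0.5, 7.1]
finger_gap: 14.8
grip_force: 45.5
time: 9.12
tool_pos: [575.8, -30.2, 211.0]
tcp_rot: [-179.9, 0.6, 176.4]
ft_force: [1.4, 0.2, -0.2]
finger_gap: 14.8
grip_force: 44.7
time: 9.53
tool_pos: [489.5, -177.9, 203.2]
tcp_rot: [-180.0, 0.0, 176.4]
ft_force: [0.9, 0.0, -0.7]
finger_gap: 15.4
grip_force: 44.6
time: 10.12
tool_pos: [407.6, -325.3, 203.1]
tcp_rot: [180.0, -0.0, 176.2]
ft_force: [0.8, 0.7, -0.8]
finger_gap: 15.0
grip_force: 44.6
```

```bash
H="python3 -m handwheel"
$H '[[0,0,0.036,0,0,0,0],[0,0,0.036,0,0,0,0],[0,0,0.036,0,0,0,0],[0,0,0.014,0,0,0,0],[0,0,0,0,0,0,0],[0,0,0,0,0,0,0],[0,0,0,0,0,0,0]]'
$H '[[0,0,0,0,0,0,0],[0,0,0,0,0,0,0.05],[0,0,0,0,0,0,0.05],[0,0,0,0,0,0,0.05],[0,0,0,0,0,0,0.05]]'
$H '[[0,0,-0.03,0,0,0,0.05],[0,0,-0.03,0,0,0,0.05],[0,0,-0.03,0,0,0,0.05],[0,0,-0.03,0,0,0,0.05],[-0.0155,0.0362,0,0,0,0,0.05],[-0.0155,0.0362,0,0,0,0,0.05],[-0.0155,0.0362,0,0,0,0,0.05],[-0.0155,0.0362,0,0,0,0,0.05]]' >/dev/null
$H '[[-0.0155,0.0362,0,0,0,0,0.05],[-0.0155,0.0362,0,0,0,0,0.05],[-0.0155,0.0362,0,0,0,0,0.05],[-0.0155,0.0362,0,0,0,0,0.05],[-0.0155,0.0362,0,0,0,0,0.05],[0,0,0,0,0,0,0.05],[0,0,0,0,0,0,0.05],[0,0,0,0,0,0,0.05]]'
python3 -c "
from h import *
legs([[578.4,34.9,87]],176.2)"
```

```text
time: 10.7
tool_pos: [409.3, -323.2, 81.3]
tcp_rot: [180.0, 0.0, 176.5]
ft_force: [0.4, -0.6, -1.6]
finger_gap: 15.0
grip_force: 48.5
time: 11.12
tool_pos: [408.8, -324.3, 81.7]
tcp_rot: [-180.0, 0.0, 176.4]
ft_force: [-0.6, 0.5, 0.7]
finger_gap: 49.9
grip_force: 0.0
time: 12.45
tool_pos: [568.2, -7.7, 201.1]
tcp_rot: [-180.0, -0.0, 176.5]
ft_force: [-0.5, -0.5, 0.5]
finger_gap: 50.0
grip_force: 0.0
at [568.2  -7.7 201.1] [-1.7997e+02 -3.0000e-02  1.7645e+02] gap 50.0 grip 0.0 t 12.4
turn az 0.25
[578.4  34.9  87. ] -> [ -7.4  43.2 114.1] n 3
```

```bash
H="python3 -m handwheel"
$H '[[-0.0037,0.0216,0,0,0,0,0.05],[-0.0037,0.0216,0,0,0,0,0.05],[0,0,0.03,0,0,0,0.05],[0,0,0.03,0,0,0,0.05],[0,0,0.03,0,0,0,0.05],[0,0,0.024,0,0,0,0.05],[0,0,0,0,0,0,0.05],[0,0,0,0,0,0,0.05]]' 40
$H '[[0,0,0,0,0,0,0.05],[0,0,0,0,0,0,0],[0,0,0,0,0,0,0],[0,0,0,0,0,0,0],[0,0,0,0,0,0,0],[0,0,0,0,0,0,0]]' 40
$H '[[0,0,-0.015,0,0,0,0],[0,0,-0.02,0,0,0,0],[0,0,-0.03,0,0,0,0],[0,0,-0.03,0,0,0,0],[0,0,-0.02,0,0,0,0],[0,0,0,0,0,0,0]]'
$H '[[0.0026,-0.0363,0,0,0,0,0],[0.0026,-0.0363,0,0,0,0,0],[0.0026,-0.0363,0,0,0,0,0],[0.0026,-0.0363,0,0,0,0,0],[0.0026,-0.0363,0,0,0,0,0]]'
$H '[[0.0026,-0.0363,0,0,0,0,0],[0.0026,-0.0363,0,0,0,0,0],[0.0026,-0.0363,0,0,0,0,0],[0.0026,-0.0363,0,0,0,0,0],[0.0026,-0.0363,0,0,0,0,0],[0.0026,-0.0363,0,0,0,0,0],[0,0,0,0,0,0,0],[0,0,0,0,0,0,0]]'
```

```text
time: 13.12
tool_pos: [576.8, 33.6, 86.1]
tcp_rot: [-180.0, -0.2, 176.3]
ft_force: [0.8, -0.2, 0.6]
finger_gap: 50.0
grip_force: 0.0
time: 13.62
tool_pos: [579.7, 34.9, 89.3]
tcp_rot: [-180.0, 0.2, 176.4]
ft_force: [-0.6, -0.1, 6.5]
finger_gap: 14.7
grip_force: 41.2
time: 14.12
tool_pos: [581.4, 35.0, 208.9]
tcp_rot: [180.0, 0.5, 176.4]
ft_force: [1.3, 1.3, 0.2]
finger_gap: 14.8
grip_force: 40.2
time: 14.53
tool_pos: [553.3, -146.6, 201.7]
tcp_rot: [180.0, -0.0, 176.4]
ft_force: [0.9, -0.5, -1.5]
finger_gap: 14.7
grip_force: 40.1
time: 15.2
tool_pos: [523.7, -363.6, 201.2]
tcp_rot: [180.0, -0.1, 176.2]
ft_force: [0.4, -0.0, -0.9]
finger_gap: 14.7
grip_force: 40.2
```

```bash
H="python3 -m handwheel"
$H '[[0,0,0.036,0,0,0,0],[0,0,0.036,0,0,0,0],[0,0,0.036,0,0,0,0],[0,0,0.009,0,0,0,0],[0,0,0,0,0,0,0],[0,0,0,0,0,0,0],[0,0,0,0,0,0,0]]'
$H '[[0,0,0,0,0,0,0],[0,0,0,0,0,0,0.05],[0,0,0,0,0,0,0.05],[0,0,0,0,0,0,0.05],[0,0,0,0,0,0,0.05]]'
$H '[[0,0,-0.04,0,0,0,0.05],[0,0,-0.04,0,0,0,0.05],[0,0,-0.04,0,0,0,0.05],[0,0,-0.04,0,0,0,0.05],[0,0,-0.04,0,0,0,0.05],[0,0.038,0,0,0,0,0.05],[0,0.038,0,0,0,0,0.05],[0,0.038,0,0,0,0,0.05]]' >/dev/null
$H '[[0,0.038,0,0,0,0,0.05],[0,0.038,0,0,0,0,0.05],[0,0.038,0,0,0,0,0.05],[0,0.038,0,0,0,0,0.05],[0,0.038,0,0,0,0,0.05],[0,0.038,0,0,0,0,0.05],[0,0.038,0,0,0,0,0.05],[0,0.038,0,0,0,0,0.05]]'>/dev/null
$H '[[0,0.038,0,0,0,0,0.05],[0,0.038,0,0,0,0,0.05],[0,0.038,0,0,0,0,0.05],[0,0.038,0,0,0,0,0.05],[0,0,0,0,0,0,0.05],[0,0,0,0,0,0,0.05],[0,0,0,0,0,0,0.05]]'
python3 -c "
from h import *
p,d,K,W=shot('wrist','w2');P=cloud(d,K,W)
cv2.imwrite('pics/w2b.png',cv2.convertScaleAbs(p,alpha=1.4))
tops(P,K,W,74,(100,0,640,230))
p,d,K,W=shot('top','t2');P=cloud(d,K,W);tops(P,K,W,47,(395,205,455,290),20)
"
```

```text
time: 15.78
tool_pos: [525.3, -361.0, 85.8]
tcp_rot: [180.0, 0.0, 176.5]
ft_force: [0.5, -0.2, -1.8]
finger_gap: 15.0
grip_force: 42.5
time: 16.2
tool_pos: [524.9, -361.9, 85.7]
tcp_rot: [-180.0, 0.0, 176.4]
ft_force: [0.5, 0.2, 0.9]
finger_gap: 50.0
grip_force: 0.0
time: 18.12
tool_pos: [560.5, 207.1, 285.2]
tcp_rot: [-180.0, -0.0, 176.4]
ft_force: [-1.1, -0.8, 0.2]
finger_gap: 49.9
grip_force: 0.0
px [244. 218.] ctr [617.7 112.2] L,W 27 15 long ang -3.6
px [425. 178.] ctr [575.3 344.3] L,W 40 17 long ang 16.2
px [238. 155.] ctr [532.6 117.6] L,W 46 15 long ang -81.6
px [463.  83.] ctr [467.8 380.7] L,W 40 17 long ang -8.0
px [413. 272.] ctr [ 383.5 -320.3] L,W 51 25 long ang 81.8
px [433. 272.] ctr [ 384.3 -385.5] L,W 32 16 long ang -1.1
px [434. 259.] ctr [ 424.7 -389.2] L,W 23 20 long ang -1.1
px [409. 259.] ctr [ 426.3 -309. ] L,W 36 16 long ang -2.3
px [418. 256.] ctr [ 431.4 -341.8] L,W 41 24 long ang 39.0
px [421. 235.] ctr [ 503.8 -349.7] L,W 30 27 long ang -1.1
```

View pics/w2b.png

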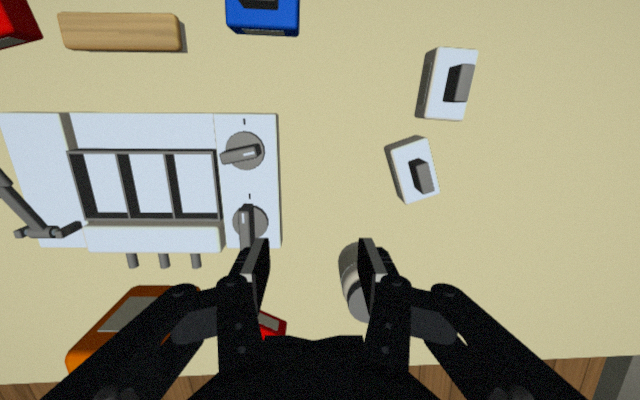

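View pics/t2.png

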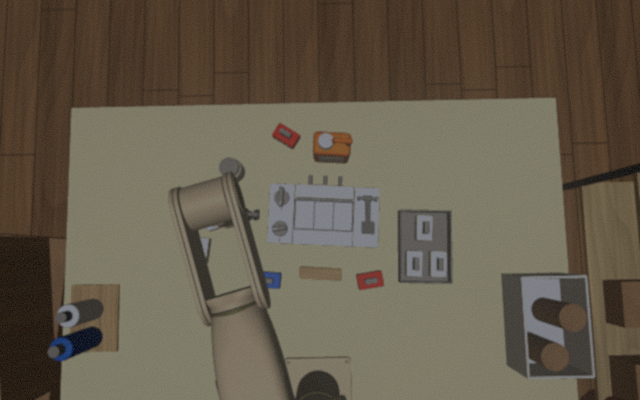

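All three spent cartridges stand in the crate at (425,229), (414,264) and (438,264), and the lanes are empty. There are only two fresh ones, at wrist (413,170) and (449,84). The count knob's white mark is on its left end at (250,153), so it starts near 1.36 rad.

```bash
H="python3 -m handwheel"
$H '[[0,0,0,0,0,-6.5,0.05],[0,0,0,0,0,-6.5,0.05],[0,0,0,0,0,-6.7,0.05],[0,0,0,0,0,0,0.05],[0,0,0,0,0,0,0.05]]' 60 >/dev/null
python3 -c "
from h import *
legs([[575.4,343.5,150],[575.4,343.5,73]],196.1)"
```

```text
at [560.9 205.9 285.5] [-1.7999e+02  2.0000e-02 -1.6421e+02] gap 50.1 grip 0.0 t 18.6
turn az -0.31
[575.4 343.5 150. ] -> [-52.1 128.2 135.5] n 5
[575.4 343.5  73. ] -> [ 0. -0. 77.] n 2
```

```bash
H="python3 -m handwheel"
$H '[[-0.0087,0.0214,0.0226,0,0,0,0.05],[-0.0087,0.0214,0.0226,0,0,0,0.05],[-0.0087,0.0214,0.0226,0,0,0,0.05],[-0.0087,0.0214,0.0226,0,0,0,0.05],[-0.0087,0.0214,0.0226,0,0,0,0.05],[-0.0087,0.0214,0.0226,0,0,0,0.05],[0,0,0,0,0,0,0.05],[0,0,0,0,0,0,0.05]]'
python3 -c "
from h import *
p,d,K,W=shot('wrist','w3');P=cloud(d,K,W)
tops(P,K,W,74,(100,0,640,240));tops(P,K,W,42,(100,0,640,240))
legs([[575.4,343.5,73]],196.1)"
```

```text
time: 19.3
tool_pos: [573.8, 344.7, 147.0]
tcp_rot: [-179.9, -0.3, -164.0]
ft_force: [-0.0, -0.0, 0.8]
finger_gap: 49.9
grip_force: 0.0
px [314. 204.] ctr [574.5 344.7] L,W 39 16 long ang 16.6
px [413.  85.] ctr [468.2 381.1] L,W 40 16 long ang -7.3
px [313. 181.] ctr [572.1 344. ] L,W 77 51 long ang 16.6
px [401.  85.] ctr [468.3 381.1] L,W 82 51 long ang -7.7
at [575.  344.4 149.2] [-1.7996e+02 -7.0000e-02 -1.6404e+02] gap 50.0 grip 0.0 t 19.4
turn az -0.14
[575.4 343.5  73. ] -> [-0.1 -1.  76.2] n 2
```

```bash
H="python3 -m handwheel"
$H '[[0,0,0.03,0,0,0,0.05],[0,0,0.03,0,0,0,0.05],[0,0,0.016,0,0,0,0.05],[0,0,0,0,0,0,0.05],[0,0,0,0,0,0,0.05],[0,0,0,0,0,0,0.05]]' 60
$H '[[0,0,0,0,0,0,0],[0,0,0,0,0,0,0],[0,0,0,0,0,0,0],[0,0,0,0,0,0,0],[0,0,0,0,0,0,0],[0,0,0,0,0,0,0]]' 60
$H '[[0,0,-0.01,0,0,0,0],[0,0,-0.025,0,0,0,0],[0,0,-0.035,0,0,0,0],[0,0,-0.035,0,0,0,0],[0,0,-0.035,0,0,0,0],[0,0,0,0,0,0,0],[0,0,0,0,0,0,0]]'
$H '[[0,0,0,0,0,6.6,0],[0,0,0,0,0,6.6,0],[0,0,0,0,0,6.6,0],[0,0,0,0,0,0,0],[0,0,0,0,0,0,0]]'
python3 -c "
from h import *
legs([[*st(0,65),210],[*st(0,65),112]],176.2)"
```

```text
time: 19.85
tool_pos: [577.0, 344.9, 76.8]
tcp_rot: [180.0, 0.2, -164.0]
ft_force: [0.4, 0.7, 0.5]
finger_gap: 50.3
grip_force: 0.0
time: 20.35
tool_pos: [576.3, 345.5, 75.8]
tcp_rot: [180.0, 0.2, -163.9]
ft_force: [-0.7, -0.6, 7.1]
finger_gap: 14.6
grip_force: 60.4
time: 20.93
tool_pos: [576.7, 345.8, 218.0]
tcp_rot: [179.9, 0.4, -163.9]
ft_force: [1.2, -0.1, -4.2]
finger_gap: 14.6
grip_force: 59.2
time: 21.35
tool_pos: [574.2, 344.5, 211.7]
tcp_rot: [-179.9, -0.2, 176.5]
ft_force: [-0.9, 0.2, -3.0]
finger_gap: 14.7
grip_force: 59.2
at [574.2 344.5 211.7] [-1.7990e+02 -1.7000e-01  1.7651e+02] gap 14.7 grip 59.2 t 21.4
turn az 0.31
[578.9  35.7 210. ] -> [ -25.2 -307.8    1.7] n 8
[578.9  35.7 112. ] -> [ 0. -0. 98.] n 3
```

```bash
H="python3 -m handwheel"
$H '[[-0.0025,-0.0308,0,0,0,0.3,0],[-0.0025,-0.0308,0,0,0,0,0],[-0.0025,-0.0308,0,0,0,0,0],[-0.0025,-0.0308,0,0,0,0,0],[-0.0025,-0.0308,0,0,0,0,0]]'
$H '[[-0.0025,-0.0308,0,0,0,0,0],[-0.0025,-0.0308,0,0,0,0,0],[-0.0025,-0.0308,0,0,0,0,0],[-0.0025,-0.0308,0,0,0,0,0],[-0.0025,-0.0308,0,0,0,0,0],[0,0,0,0,0,0,0],[0,0,0,0,0,0,0],[0,0,0,0,0,0,0]]'
python3 -c "
from h import *
s=r.sense()
p,d,K,W=shot('wrist','w4');P=cloud(d,K,W)
z0=s['tool_pos'][2]
print(np.round(P[100:260:8,313,2]))
for z in (z0-75+42,z0-75+74): tops(P,K,W,z,(100,0,640,300))
legs([[*st(0,65),112]],176.2)
cv2.imwrite('pics/w4b.png',cv2.convertScaleAbs(p,alpha=1.4))"
```

```text
time: 21.77
tool_pos: [576.3, 189.1, 212.7]
tcp_rot: [-180.0, -0.1, 176.3]
ft_force: [0.0, -0.5, -2.3]
finger_gap: 14.1
grip_force: 59.4
time: 22.43
tool_pos: [578.4, 36.0, 213.2]
tcp_rot: [180.0, -0.1, 176.1]
ft_force: [-1.4, 0.2, -3.1]
finger_gap: 14.6
grip_force: 59.6
[ 11.  11.  10.  11.  12.  11.  11.  12. 152. 174. 179. 179. 180. 178.
 183. 195. 207. 210. 209. 210.]
px [310. 206.] ctr [559.3  36.7] L,W 50 46 long ang 86.0
px [350. 255.] ctr [572.2  53.9] L,W 6 5 long ang 86.0
px [306. 254.] ctr [576.4  36.2] L,W 40 33 long ang 28.6
at [578.5  36.6 213.3] [ 1.7998e+02 -5.0000e-02  1.7613e+02] gap 14.5 grip 59.6 t 22.5
turn az -0.07
[578.9  35.7 112. ] -> [ -0.5  -0.9 101.3] n 3
```

View pics/w4b.png

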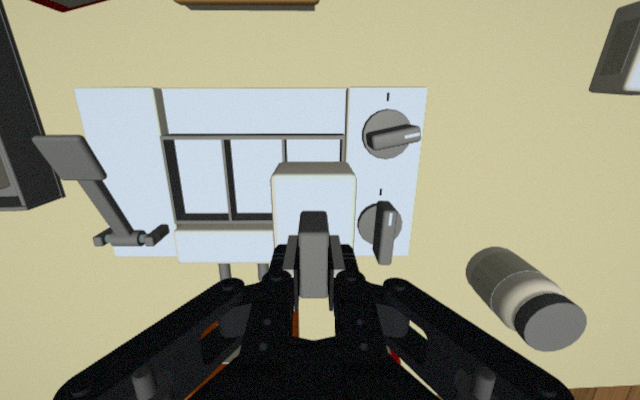

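Wrist view: the cartridge held at (314,210) sits square over the left lane, its front edge at row 165, so I lower it.

```bash
H="python3 -m handwheel"
$H '[[0,0,0.035,0,0,0,0],[0,0,0.035,0,0,0,0],[0,0,0.03,0,0,0,0],[0,0,0,0,0,0,0],[0,0,0.008,0,0,0,0],[0,0,0.008,0,0,0,0],[0,0,0,0,0,0,0]]'
$H '[[0,0,0.006,0,0,0,0],[0,0,0.002,0,0,0,0],[0,0,0.001,0,0,0,0],[0,0,0,0,0,0,0],[0,0,0,0,0,0,0]]'
```

```text
time: 23.07
tool_pos: [579.0, 36.4, 97.9]
tcp_rot: [180.0, 0.0, 176.1]
ft_force: [-1.1, -0.0, -2.8]
finger_gap: 15.0
grip_force: 59.6
time: 23.48
tool_pos: [579.0, 35.8, 89.1]
tcp_rot: [-180.0, 0.0, 176.0]
ft_force: [0.1, -0.2, -3.3]
finger_gap: 14.4
grip_force: 59.6
```

```bash
H="python3 -m handwheel"
$H '[[0,0,0.002,0,0,0,0],[0,0,0,0,0,0,0],[0,0,0,0,0,0,0.05],[0,0,0,0,0,0,0.05],[0,0,0,0,0,0,0.05],[0,0,0,0,0,0,0.05]]'
$H '[[0,0,-0.03,0,0,0,0.05],[0,0,-0.04,0,0,0,0.05],[0,0,-0.04,0,0,0,0.05],[0,0,-0.04,0,0,0,0.05],[0,0,-0.03,0,0,3.6,0.05],[0,0,0,0,0,0,0.05],[0,0,0,0,0,0,0.05]]'
python3 -c "
from h import *
p,d,K,W=shot('wrist','w5');P=cloud(d,K,W)
tops(P,K,W,86,(200,100,400,240));print('b');tops(P,K,W,74,(400,0,640,200));tops(P,K,W,42,(400,0,640,200))
legs([[468.2,381,150],[468.2,381,73]],172.4)"
```

```text
time: 23.98
tool_pos: [578.7, 35.9, 86.7]
tcp_rot: [180.0, -0.0, 176.0]
ft_force: [0.2, -0.3, 0.3]
finger_gap: 49.9
grip_force: 0.0
time: 24.57
tool_pos: [580.2, 35.9, 269.8]
tcp_rot: [180.0, 0.3, 172.4]
ft_force: [-0.6, 0.4, 0.0]
finger_gap: 50.1
grip_force: 0.0
px [313. 175.] ctr [579.8  35.7] L,W 40 16 long ang -3.9
b
px [632.  26.] ctr [469.7 372.9] L,W 41 15 long ang 12.8
px [601.  35.] ctr [474.1 378.1] L,W 70 53 long ang -7.6
at [579.1  36.  267.2] [1.7999e+02 8.0000e-02 1.7243e+02] gap 50.2 grip 0.0 t 24.6
turn az 0.03
[468.2 381.  150. ] -> [155.5 327.4 117.2] n 10
[468.2 381.   73. ] -> [ 0. -0. 77.] n 2
```

```bash
H="python3 -m handwheel"
$H '[[0.0142,0.0298,0.005,0,0,0,0.05],[0.0142,0.0298,0.005,0,0,0,0.05],[0.0142,0.0298,0.01,0,0,0,0.05],[0.0142,0.0298,0.01,0,0,0,0.05],[0.0142,0.0298,0.01,0,0,0,0.05],[0.0142,0.0298,0.01,0,0,0,0.05]]'>/dev/null
$H '[[0.0142,0.0298,0.01,0,0,0,0.05],[0.0142,0.0298,0.01,0,0,0,0.05],[0.0142,0.0298,0.01,0,0,0,0.05],[0.0142,0.0298,0.01,0,0,0,0.05],[0.014,0.0298,0.007,0,0,0,0.05],[0,0,0,0,0,0,0.05],[0,0,0,0,0,0,0.05],[0,0,0,0,0,0,0.05]]'
python3 -c "
from h import *
p,d,K,W=shot('wrist','w6');P=cloud(d,K,W)
tops(P,K,W,74,(200,50,500,280));tops(P,K,W,42,(200,50,500,280))
legs([[468.2,381,73]],172.4)"
```

```text
time: 25.78
tool_pos: [466.5, 380.7, 167.7]
tcp_rot: [-179.8, -0.1, 172.5]
ft_force: [-0.3, 0.5, 0.2]
finger_gap: 49.7
grip_force: 0.0
px [314. 198.] ctr [466.3 382.7] L,W 40 16 long ang -6.7
px [315. 187.] ctr [466.4 382.6] L,W 82 51 long ang -7.5
at [467.2 380.5 168.4] [-1.799e+02 -8.000e-02  1.724e+02] gap 50.3 grip 0.0 t 25.8
turn az -0.0
[468.2 381.   73. ] -> [-1.   0.7 95.4] n 3
```

Aligned within 2 mm, so I descend, grip and carry it to the middle lane.

```bash
H="python3 -m handwheel"
$H '[[0,0.001,0.035,0,0,0,0.05],[0,0,0.035,0,0,0,0.05],[0,0,0.024,0,0,0,0.05],[0,0,0,0,0,0,0.05],[0,0,0,0,0,0,0.05],[0,0,0,0,0,0,0.05]]' 60
$H '[[0,0,0,0,0,0,0],[0,0,0,0,0,0,0],[0,0,0,0,0,0,0],[0,0,0,0,0,0,0],[0,0,0,0,0,0,0],[0,0,0,0,0,0,0]]' 60
$H '[[0,0,-0.01,0,0,0,0],[0,0,-0.025,0,0,0,0],[0,0,-0.035,0,0,0,0],[0,0,-0.035,0,0,0,0],[0,0,-0.035,0,0,-3.7,0],[0,0,0,0,0,0,0],[0,0,0,0,0,0,0],[0,0,0,0,0,0,0]]'
python3 -c "
from h import *
legs([[*st(0,0),213],[*st(0,0),112]],176.2)"
```

```text
time: 26.33
tool_pos: [469.0, 382.4, 77.6]
tcp_rot: [179.9, 0.1, 172.3]
ft_force: [-0.8, 0.2, 0.9]
finger_gap: 50.1
grip_force: 0.0
time: 26.83
tool_pos: [468.9, 383.1, 77.9]
tcp_rot: [179.9, 0.2, 172.4]
ft_force: [-1.7, -2.4, 7.0]
finger_gap: 14.3
grip_force: 59.6
time: 27.5
tool_pos: [467.3, 382.4, 215.6]
tcp_rot: [-180.0, -0.0, 176.1]
ft_force: [-0.6, -0.2, -2.6]
finger_gap: 14.2
grip_force: 58.9
at [467.3 382.4 215.6] [-1.7999e+02 -1.0000e-02  1.7607e+02] gap 14.2 grip 58.9 t 27.5
turn az -0.13
[574.6 -29.2 213. ] -> [-134.3 -403.6    2.6] n 11
[574.6 -29.2 112. ] -> [  0.  -0. 101.] n 3
```

```bash
H="python3 -m handwheel"
$H '[[-0.0112,-0.0336,0,0,0,0,0],[-0.0112,-0.0336,0,0,0,0,0],[-0.0112,-0.0336,0,0,0,0,0],[-0.0112,-0.0336,0,0,0,0,0],[-0.0112,-0.0336,0,0,0,0,0],[-0.0112,-0.0336,0,0,0,0,0]]'
$H '[[-0.0112,-0.0336,0,0,0,0,0],[-0.0112,-0.0336,0,0,0,0,0],[-0.0112,-0.0336,0,0,0,0,0],[-0.0112,-0.0336,0,0,0,0,0],[-0.0112,-0.0336,0,0,0,0,0],[-0.0112,-0.0336,0,0,0,0,0],[0,0,0,0,0,0,0],[0,0,0,0,0,0,0]]'
python3 -c "
from h import *
s=r.sense()
p,d,K,W=shot('wrist','w7');P=cloud(d,K,W)
z0=s['tool_pos'][2]
tops(P,K,W,z0-76+42,(100,0,640,300))
legs([[*st(0,0),112]],176.2)"
```

```text
time: 28.0
tool_pos: [519.6, 174.9, 213.1]
tcp_rot: [-179.9, -0.2, 176.1]
ft_force: [-0.3, -0.9, -2.2]
finger_gap: 14.3
grip_force: 59.2
time: 28.67
tool_pos: [573.1, -30.7, 213.1]
tcp_rot: [180.0, -0.3, 175.9]
ft_force: [-0.1, 0.2, -2.7]
finger_gap: 14.3
grip_force: 59.4
px [315. 205.] ctr [553.7 -29.9] L,W 49 48 long ang 85.8
at [573.  -29.2 213.4] [179.96  -0.24 175.98] gap 14.4 grip 59.4 t 28.7
turn az -0.22
[574.6 -29.2 112. ] -> [ -1.6   0.2 101.4] n 3
```

```bash
H="python3 -m handwheel"
$H '[[-0.002,0,0.035,0,0,0,0],[0,0,0.035,0,0,0,0],[0,0,0.03,0,0,0,0],[0,0,0,0,0,0,0],[0,0,0.008,0,0,0,0],[0,0,0.008,0,0,0,0],[0,0,0,0,0,0,0]]'
$H '[[0,0,0.006,0,0,0,0],[0,0,0.002,0,0,0,0],[0,0,0.001,0,0,0,0],[0,0,0,0,0,0,0],[0,0,0,0,0,0,0]]'
```

```text
time: 29.3
tool_pos: [576.2, -28.5, 99.7]
tcp_rot: [180.0, -0.0, 176.1]
ft_force: [-0.2, -0.1, -3.0]
finger_gap: 14.3
grip_force: 59.4
time: 29.72
tool_pos: [576.5, -29.1, 91.1]
tcp_rot: [-180.0, 0.0, 176.1]
ft_force: [0.8, -0.2, -1.5]
finger_gap: 14.2
grip_force: 59.4
```

```bash
H="python3 -m handwheel"
$H '[[0,0,0.002,0,0,0,0],[0,0,0,0,0,0,0],[0,0,0,0,0,0,0.05],[0,0,0,0,0,0,0.05],[0,0,0,0,0,0,0.05],[0,0,0,0,0,0,0.05]]'
$H '[[0,0,-0.03,0,0,0,0.05],[0,0,-0.04,0,0,0,0.05],[0,0,-0.04,0,0,0,0.05],[0,0,-0.04,0,0,0,0.05],[0,0,0,0,0,0,0.0],[0,0,0,0,0,0,0.0],[0,0,0,0,0,0,0]]'
python3 -c "
from h import *
p,d,K,W=shot('wrist','w8');P=cloud(d,K,W)
cv2.imwrite('pics/w8b.png',cv2.convertScaleAbs(p,alpha=1.4))
tops(P,K,W,86,(200,50,500,280));print('pad');tops(P,K,W,100,(0,50,300,280),tol=14)
legs([[*st(-42,-143),180],[*st(-42,-143),124],[*st(-42,-143),68]],176.2); print(r.tip_reach)"
```

```text
time: 30.22
tool_pos: [576.3, -29.0, 88.7]
tcp_rot: [180.0, 0.0, 176.1]
ft_force: [0.4, -0.4, -0.0]
finger_gap: 49.8
grip_force: 0.0
time: 30.8
tool_pos: [576.3, -29.0, 238.6]
tcp_rot: [-180.0, 0.0, 176.1]
ft_force: [-0.4, 0.3, -0.8]
finger_gap: 14.1
grip_force: 0.0
px [376. 186.] ctr [579.3  34.8] L,W 39 16 long ang -3.9
px [311. 185.] ctr [575.4 -29.8] L,W 40 15 long ang -3.9
pad
px [163. 156.] ctr [ 532.4 -169.3] L,W 57 42 long ang 8.2
at [575.6 -28.9 237.2] [ 1.7999e+02 -1.2000e-01  1.7610e+02] gap 6.5 grip 0.0 t 30.9
turn az -0.1
[ 523.2 -169.1  180. ] -> [  43.  -143.3   57.2] n 4
[ 523.2 -169.1  124. ] -> [ 0. -0. 56.] n 2
[ 523.2 -169.1   68. ] -> [ 0. -0. 56.] n 2
19.0
```

View pics/w8b.png

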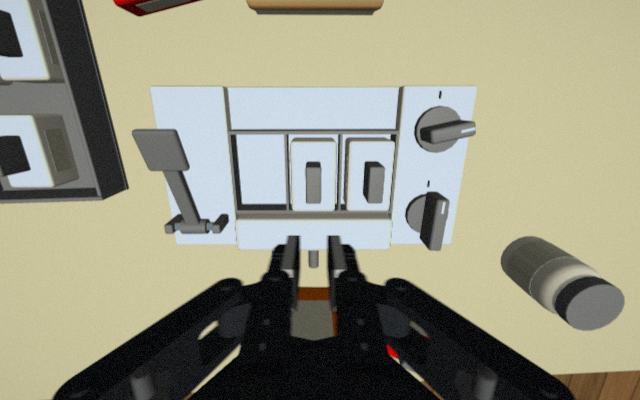

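Both fresh cartridges stand in their lanes at (314,180) and (374,178), fin tops at 86 mm, so they are fully down. Next is the lever pad at (160,150).

```bash
H="python3 -m handwheel"
$H '[[0.0086,-0.0287,0.0115,0,0,0,0],[0.0086,-0.0287,0.0115,0,0,0,0],[0.0086,-0.0287,0.0115,0,0,0,0],[0.0086,-0.0287,0.0115,0,0,0,0],[0.0086,-0.0287,0.0115,0,0,0,0],[0,0,0,0,0,0,0],[0,0,0,0,0,0,0]]'
$H '[[0,0,0.025,0,0,0,0],[0,0,0.02,0,0,0,0],[0,0,0.012,0,0,0,0],[0,0,0.01,0,0,0,0],[0,0,0.01,0,0,0,0],[0,0,0,0,0,0,0]]'
$H '[[0,0,0.01,0,0,0,0],[0,0,0.01,0,0,0,0],[0,0,0.008,0,0,0,0],[0,0,0,0,0,0,0],[0,0,0,0,0,0,0]]'
```

```text
time: 31.43
tool_pos: [521.3, -169.9, 178.0]
tcp_rot: [179.9, -0.3, 175.9]
ft_force: [-0.3, 0.8, 0.1]
finger_gap: 0.1
grip_force: 0.0
time: 31.93
tool_pos: [523.4, -168.5, 102.8]
tcp_rot: [180.0, -0.1, 176.1]
ft_force: [1.0, -0.1, 1.7]
finger_gap: -0.1
grip_force: 1.0
time: 32.35
tool_pos: [523.2, -169.0, 75.6]
tcp_rot: [180.0, -0.1, 176.1]
ft_force: [0.3, 0.5, 0.3]
finger_gap: 0.1
grip_force: 0.0
```

```bash
H="python3 -m handwheel"
$H '[[0,0,0.003,0,0,0,0],[0,0,0.003,0,0,0,0],[0,0,0.001,0,0,0,0],[0,0,0,0,0,0,0]]'
$H '[[0,0,-0.03,0,0,0,0],[0,0,-0.04,0,0,0,0],[0,0,-0.04,0,0,0,0],[0,0,-0.04,0,0,0,0],[0,0,-0.02,0,0,0,0.05],[0,0,0,0,0,0,0.05],[0,0,0,0,0,0,0.05],[0,0,0,0,0,0,0.05]]'
python3 -c "
from h import *
p,d,K,W=shot('wrist','w9');P=cloud(d,K,W)
cv2.imwrite('pics/w9b.png',cv2.convertScaleAbs(p,alpha=1.4))
print('pad');tops(P,K,W,50,(150,50,450,240),tol=7)
print('knobs');tops(P,K,W,75,(380,50,640,240))
c=st(-45,-143); u,v=proj([*c,50],K,W)[0].astype(int); print(u,v,np.round(P[v-3:v+4,u,2]))
"
```

```text
time: 32.68
tool_pos: [524.4, -169.7, 71.1]
tcp_rot: [-180.0, 0.1, 176.1]
ft_force: [-5.4, 2.0, 12.4]
finger_gap: 0.1
grip_force: 6.5
time: 33.35
tool_pos: [523.2, -169.2, 238.2]
tcp_rot: [180.0, -0.1, 176.1]
ft_force: [0.0, 0.1, 0.4]
finger_gap: 48.4
grip_force: 0.0
pad
px [167. 232.] ctr [ 580.7 -352.6] L,W 47 6 long ang 88.3
px [422. 208.] ctr [572.1 -34.8] L,W 80 47 long ang -4.0
px [312. 200.] ctr [ 547.8 -170.9] L,W 104 39 long ang -2.9
px [164. 188.] ctr [ 525.5 -345.6] L,W 84 34 long ang -12.5
px [211. 146.] ctr [ 488.9 -281.2] L,W 208 45 long ang -13.8
px [170.  77.] ctr [ 415.8 -317.9] L,W 70 44 long ang -3.9
knobs
px [558. 236.] ctr [605.7 106.2] L,W 13 6 long ang 86.0
px [435. 218.] ctr [573.8 -37.3] L,W 37 5 long ang -4.0
px [493. 217.] ctr [578.3  27.7] L,W 40 8 long ang -5.9
px [582. 172.] ctr [531.8 113. ] L,W 47 16 long ang -81.5
313 174 [52. 51. 51. 52. 51. 51. 52.]
```

The pad reads about 51 mm with the arm clear, so the lever holds down. Next is the count knob.

```bash
H="python3 -m handwheel"
$H '[[0,0.036,0,0,0,0,0.035],[0,0.036,0,0,0,0,0.035],[0,0.036,0,0,0,0,0.035],[0,0.036,0,0,0,0,0.035],[0,0.036,0,0,0,0,0.035],[0,0.036,0,0,0,0,0.035],[0,0.036,0,0,0,0,0.035],[0,0.033,0,0,0,0,0.035]]' >/dev/null
$H '[[0,0,0,0,0,6.5,0.035],[0,0,0,0,0,6.5,0.035],[0,0,0,0,0,6.5,0.035],[0,0,0,0,0,6.5,0.035],[0,0,0,0,0,6.5,0.035],[0,0,0,0,0,6.5,0.035]]' >/dev/null
$H '[[0,0,0,0,0,6.5,0.035],[0,0,0,0,0,6.5,0.035],[0,0,0,0,0,6.5,0.035],[0,0,0,0,0,6.5,0.035],[0,0,0,0,0,6.5,0.035],[0,0,0,0,0,6.2,0.035],[0,0,0,0,0,0,0.035],[0,0,0,0,0,0,0.035]]'
python3 -c "
from h import *
p,d,K,W=shot('wrist','w10');P=cloud(d,K,W)
tops(P,K,W,75,(100,50,500,290))
legs([[532.4,115.5,140],[532.4,115.5,67]],98.4)"
```

```text
time: 35.23
tool_pos: [542.2, 114.9, 237.4]
tcp_rot: [-179.8, -0.0, 98.6]
ft_force: [0.1, -0.0, -0.3]
finger_gap: 35.1
grip_force: 0.0
px [331. 245.] ctr [574.   44.3] L,W 26 5 long ang -3.9
px [400. 199.] ctr [636.1 111.2] L,W 63 15 long ang -5.1
px [305. 183.] ctr [533.7 117.7] L,W 45 14 long ang -81.4
px [148. 114.] ctr [368.7 159.8] L,W 40 16 long ang 84.0
at [542.3 115.  237.8] [-1.7986e+02 -1.0000e-02  9.8620e+01] gap 34.7 grip 0.0 t 35.3
turn az 0.22
[532.4 115.5 140. ] -> [ 2.  -9.8 97.8] n 3
[532.4 115.5  67. ] -> [ 0. -0. 73.] n 2
```

```bash
H="python3 -m handwheel"
$H '[[0.001,-0.005,0.03,0,0,0.2,0.035],[0.001,-0.0045,0.03,0,0,0,0.035],[0,0,0.03,0,0,0,0.035],[0,0,0.03,0,0,0,0.035],[0,0,0.03,0,0,0,0.035],[0,0,0.02,0,0,0,0.035],[0,0,0,0,0,0,0.035],[0,0,0,0,0,0,0.035]]' 40
$H '[[0,0,0,0,0,0,0.0],[0,0,0,0,0,0,0],[0,0,0,0,0,0,0],[0,0,0,0,0,0,0],[0,0,0,0,0,0,0]]' 40
```

```text
time: 35.95
tool_pos: [531.9, 115.5, 67.9]
tcp_rot: [-179.8, -0.0, 98.3]
ft_force: [0.3, 0.5, 1.9]
finger_gap: 35.2
grip_force: 0.0
time: 36.37
tool_pos: [534.3, 115.8, 71.5]
tcp_rot: [179.9, 0.0, 98.2]
ft_force: [-5.5, -2.2, 7.2]
finger_gap: 13.7
grip_force: 40.4
```

```bash
H="python3 -m handwheel"
$H '[[0,0.002,0,0,0,0,0],[0,0,0,0,0,-6,0],[0,0,0,0,0,-6,0],[0,0,0,0,0,-6,0],[0,0,0,0,0,-6,0],[0,0,0,0,0,-6,0],[0,0,0,0,0,-6,0]]'
$H '[[0,0,0,0,0,-6,0],[0,0,0,0,0,-6,0],[0,0,0,0,0,-6,0],[0,0,0,0,0,-6,0],[0,0,0,0,0,-6,0],[0,0,0,0,0,-6,0],[0,0,0,0,0,0,0]]'
python3 -c "
from h import *
s=r.sense();print(s['wrist_torque'],s['tcp_rot'],s['ft_force'])"
```

```text
time: 36.95
tool_pos: [535.0, 116.1, 71.4]
tcp_rot: [-180.0, -0.0, 134.5]
ft_force: [-12.3, -0.4, 12.4]
finger_gap: 13.9
grip_force: 41.3
time: 37.53
tool_pos: [535.1, 116.6, 71.4]
tcp_rot: [179.9, -0.0, 170.6]
ft_force: [-10.4, 0.9, 11.8]
finger_gap: 14.2
grip_force: 41.2
[0.4335741  1.92968248 0.04474089] [ 1.79946716e+02 -2.20468271e-02  1.70635341e+02] [-10.39995962   0.94486909  11.81701587]
```

```bash
H="python3 -m handwheel"
$H '[[0,0,0,0,0,-3,0],[0,0,0,0,0,-2.6,0],[0,0,0,0,0,-1.5,0],[0,0,0,0,0,-1,0],[0,0,0,0,0,0,0],[0,0,0,0,0,0,0]]'
python3 -c "
from h import *
s=r.sense();print(s['wrist_torque'],s['tcp_rot'])"
```

```text
time: 38.03
tool_pos: [535.4, 116.7, 71.5]
tcp_rot: [179.9, 0.0, 178.3]
ft_force: [-9.4, 1.9, 11.3]
finger_gap: 14.3
grip_force: 48.8
[ 0.35982479  1.70917685 -0.73415973] [1.79923527e+02 1.48014864e-02 1.78284849e+02]
```

```bash
H="python3 -m handwheel"
$H '[[0,0,0,0,0,1.5,0],[0,0,0,0,0,0,0.035],[0,0,0,0,0,0,0.035],[0,0,0,0,0,0,0.035],[0,0,0,0,0,0,0.035]]'
$H '[[0,0,-0.03,0,0,0,0.035],[0,0,-0.03,0,0,0,0.035],[0,0,-0.03,0,0,0,0.035],[0,0,-0.03,0,0,0,0.035],[0,0,-0.03,0,0,0,0.035],[0,0,0,0,0,0,0.035],[0,0,0,0,0,0,0.035],[0,0,0,0,0,0,0.035]]'
python3 -c "
from h import *
p,d,K,W=shot('wrist','w11');P=cloud(d,K,W)
cv2.imwrite('pics/w11b.png',cv2.convertScaleAbs(p,alpha=1.4))
tops(P,K,W,75,(200,50,500,290))
c=st(-45,-143); u,v=proj([*c,50],K,W)[0].astype(int); print(u,v,np.round(P[v-3:v+4,u,2]))
legs([[635.5,110,140],[635.5,110,71]],175)"
```

```text
time: 38.45
tool_pos: [535.9, 115.9, 69.8]
tcp_rot: [180.0, 0.1, 176.8]
ft_force: [0.6, -0.3, 0.8]
finger_gap: 35.2
grip_force: 0.0
time: 39.12
tool_pos: [535.3, 115.9, 218.9]
tcp_rot: [-180.0, 0.0, 176.8]
ft_force: [0.5, 0.1, -0.2]
finger_gap: 35.0
grip_force: 0.0
px [312. 262.] ctr [628.8 110.4] L,W 52 14 long ang -3.6
px [314. 180.] ctr [532.1 116.3] L,W 45 14 long ang -3.2
52 182 [50. 51. 51. 50. 53. 52. 51.]
at [534.7 115.9 217.9] [-1.7998e+02 -1.0000e-01  1.7681e+02] gap 34.6 grip 0.0 t 39.2
turn az 1.81
[635.5 110.  140. ] -> [-101.     3.    77.9] n 4
[635.5 110.   71. ] -> [ 0. -0. 69.] n 2
```

View pics/w11b.png

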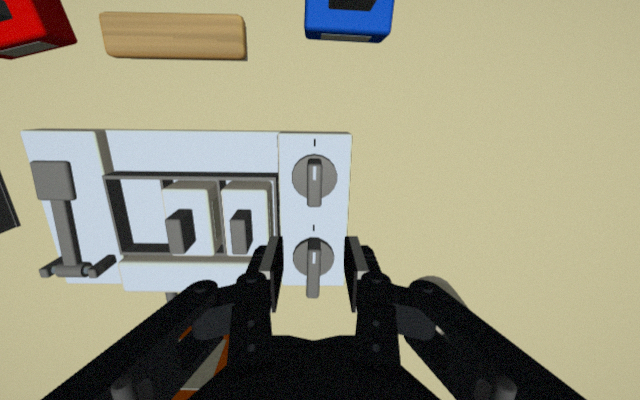

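The count knob now points at its tick (314,185 against the tick at 314,142) and reads 0.6° from station zero. The lever stays down at (53,180). Next is the run knob, at (313,265).

```bash
H="python3 -m handwheel"
$H '[[-0.025,0.001,0.02,0,0,1.8,0.035],[-0.025,0.001,0.02,0,0,0,0.035],[-0.025,0.001,0.02,0,0,0,0.035],[-0.025,0.001,0.018,0,0,0,0.035],[0,0,0,0,0,0,0.035],[0,0,0.035,0,0,0,0.035],[0,0,0.034,0,0,0,0.035],[0,0,0,0,0,0,0.035]]' 50
$H '[[0,0,0,0,0,0,0.035],[0,0,0,0,0,0,0.0],[0,0,0,0,0,0,0],[0,0,0,0,0,0,0],[0,0,0,0,0,0,0],[0,0,0,0,0,0,0]]' 50
```

```text
time: 39.83
tool_pos: [628.8, 111.4, 62.6]
tcp_rot: [-179.8, -0.8, 175.0]
ft_force: [-2.0, -0.4, -2.0]
finger_gap: 34.7
grip_force: 0.0
time: 40.33
tool_pos: [636.1, 110.5, 74.8]
tcp_rot: [-179.9, 0.1, 175.0]
ft_force: [-2.4, -8.3, -2.6]
finger_gap: 13.6
grip_force: 50.9
```

```bash
H="python3 -m handwheel"
$H '[[0,0,0,0,0,6,0],[0,0,0,0,0,6,0],[0,0,0,0,0,6,0],[0,0,0,0,0,6,0],[0,0,0,0,0,6,0],[0,0,0,0,0,6,0],[0,0,0,0,0,0,0]]'
$H '[[0,0,0,0,0,6,0],[0,0,0,0,0,6,0],[0,0,0,0,0,6,0],[0,0,0,0,0,6,0],[0,0,0,0,0,4,0],[0,0,0,0,0,0,0],[0,0,0,0,0,0,0]]'
python3 -c "
from h import *
s=r.sense();print(s['wrist_torque'],s['tcp_rot'],s['ft_force'])"
```

```text
time: 40.92
tool_pos: [636.6, 111.3, 74.8]
tcp_rot: [179.9, 0.2, 138.7]
ft_force: [-1.1, -3.7, -0.8]
finger_gap: 13.7
grip_force: 51.0
time: 41.5
tool_pos: [637.2, 111.7, 74.8]
tcp_rot: [179.8, 0.1, 111.3]
ft_force: [2.1, -4.3, 3.2]
finger_gap: 13.9
grip_force: 51.3
[-0.7514021  -0.69101108 -0.01249977] [1.79758422e+02 1.15294172e-01 1.11266769e+02] [ 2.09537681 -4.34142544  3.15554266]
```

```bash
H="python3 -m handwheel"
$H '[[0,0,0,0,0,0,0.035],[0,0,0,0,0,0,0.035],[0,0,0,0,0,0,0.035],[0,0,0,0,0,0,0.035]]'
$H '[[0,0,-0.03,0,0,0,0.035],[0,0,-0.04,0,0,0,0.035],[0,0,-0.04,0,0,0,0.035],[0,0,-0.04,0,0,0,0.035],[0,0,-0.04,0,0,0,0.035],[0,0,0,0,0,0,0.035],[0,0,0,0,0,0,0.035],[0,0,0,0,0,0,0.035]]'
$H '[[0.03,0.03,0,0,0,-7,0.035],[0.03,0.03,0,0,0,-7,0.035],[0,0,-0.03,0,0,-7,0.035],[0,0,-0.03,0,0,-7,0.035],[0,0,0,0,0,-7,0.035],[0,0,0,0,0,-7,0.035],[0,0,0,0,0,-7,0.035],[0,0,0,0,0,-7,0.035]]'
python3 -c "
from h import *
p,d,K,W=shot('wrist','w12');P=cloud(d,K,W)
cv2.imwrite('pics/w12b.png',cv2.convertScaleAbs(p,alpha=1.4))
tops(P,K,W,75,(0,0,640,250)); print('fins');tops(P,K,W,86,(0,0,640,250),tol=4)
c=st(-45,-143); u,v=proj([*c,50],K,W)[0].astype(int); print(u,v); print(np.round(P[v-3:v+4,u,2]))
"
```

```text
time: 41.83
tool_pos: [635.0, 112.4, 72.2]
tcp_rot: [-180.0, -0.0, 111.1]
ft_force: [0.1, 0.5, 0.4]
finger_gap: 35.0
grip_force: 0.0
time: 42.5
tool_pos: [635.1, 112.2, 262.0]
tcp_rot: [180.0, -0.0, 111.0]
ft_force: [-0.7, -0.2, -0.3]
finger_gap: 34.8
grip_force: 0.0
time: 43.17
tool_pos: [663.6, 189.9, 319.0]
tcp_rot: [-179.9, -0.2, 167.4]
ft_force: [-0.6, 0.7, -0.3]
finger_gap: 35.1
grip_force: 0.0
px [366. 184.] ctr [702.6 255.2] L,W 29 6 long ang -59.3
px [253. 160.] ctr [636.4 111. ] L,W 63 15 long ang -68.7
px [141. 136.] ctr [576.9 -21.2] L,W 38 7 long ang -4.3
px [191. 134.] ctr [585.6  43.4] L,W 29 5 long ang -3.9
px [233.  78.] ctr [533.8 117.9] L,W 45 15 long ang -3.9
fins
px [372. 190.] ctr [708.1 263.9] L,W 58 21 long ang -67.9
px [131. 140.] ctr [576.3 -27. ] L,W 39 17 long ang -3.5
px [181. 133.] ctr [580.6  37.6] L,W 39 17 long ang -3.9
34 119
[50. 52. 50. 53. 51. 51. 53.]
```

View pics/w12b.png

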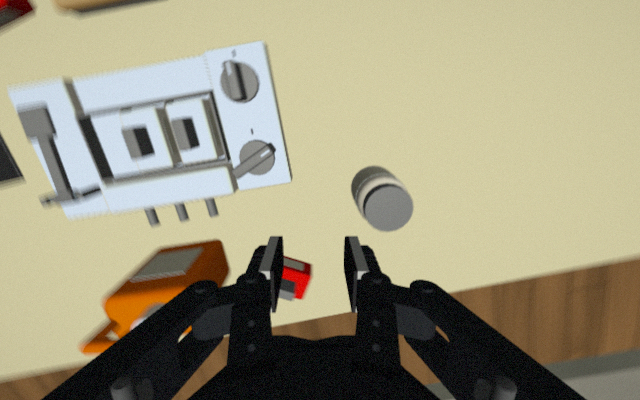

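The run knob at (256,158) is turned 65° (1.13 rad), past its detent. The count knob is at zero, the lever is down, the fresh cartridges are seated, and the arm is clear, so I hand in.

```bash
python3 -m handwheel '[[0,0,0,0,0,0,0.035],[0,0,0,0,0,0,0.035]]' >/dev/null; python3 -c "
from bench import r
print(r.hand_in())"
```

```text
the job is handed in; nothing more can be done
None
```

The job is handed in, with no verdict returned: by the camera readings, three spent cartridges are in the crate, both fresh ones are fully down in lanes, the lever is held down, the counter is at zero and the run knob is past its detent at about 1.13 rad.

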